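Swing the vial reader over the sample and take a reading

TASK

Push the swing arm of the vial reader sideways with a fingertip until its reading head stands over the middle of the cap of the only vial in the stand; then press the button on top of the head fully down, let it come back up and move clear. Only push and press, do not grip the arm or head from both sides; do not press the button anywhere but over the vial, and leave the vial, the plugs in the other wells and the things lying around where they are.

Things in the scene. Friction and masses are not known exactly. Their poses are not given: they have to be found in the camera images.
- stand: Fixed stand of the vial reader. Origin on the table, on the pillar's axis; x away from the wells, y left, z up. Grey block 86 x 230 x 24 mm on the -x side, 48 to 134 mm out, with four wells (27 mm wide, 16 deep) 115 mm from the pillar, in directions -0.90, -0.45, 0.45, 0.90 rad (as joint swing_arm). One well holds the vial, three hold plugs; which one varies.
- pivot (a point): Point on the vertical pivot axis of the swing arm, at the height of its rods (113 mm above the table).
- swing_arm (a joint): Angle of the swing arm about the vertical pillar, rad, range -1.15 to 1.15. 0: it points along the stand's -x; positive is anticlockwise seen from above, so the head moves to the stand's -y. The head is over a well when the value equals that well's direction. It turns with light friction (about 2 N at the middle of the rods) and stays where it is left.
- rods_middle (a point): Point between the arm's two steel rods, 57 mm from the pivot axis, 113 mm above the table, half-way along their bare part (19 to 96 mm from the axis). Rods 8 mm thick, 20 mm between centres, 28 mm over both; only air below them down to vial and plugs. Push here, from the side.
- lens (a point): Middle of the lens under the reading head, 115 mm from the pivot axis, 75 mm above the table. The head is a white box 38 x 38 mm, from 83 to 129 mm above the table, with a nose of 14 mm below it down to 75 mm.
- reader_left: Left half (at the arm's own +y) of the split arm: half of the black hub box (38 x 38 mm, 98 to 128 mm above the table) round the pivot, left rod, left half of the white head. Its origin lies on the pivot axis at table height and it turns with the arm.
- reader_right: Right half (at the arm's own -y) of the arm, the mirror image of reader_left, same origin.
- read_button_top (a point): Centre of the top of the black round button (20 mm wide) on top of the head, straight above the lens, 150 mm above the table when up; it stands 9 mm proud of its round grey housing (36 mm wide).
- read_button (a joint): Travel of the button, m: 0 up, 0.005 fully down (about 4 N); it springs back.
- vial_cap (a point): Middle of the top of the vial's screw cap. The vial is of glass, 24 mm wide and 54 mm high, and stands upright in a well; its top is 62 mm above the table, 13 mm below the lens.
- vial: The vial; origin at the centre of its underside, 8 mm above the table.
- plug_1: Black rubber blanking plug in a well, 33 mm wide flange with a small knob, its top 35 mm above the table. Origin at the centre of its underside.
- plug_2: Another such plug.
- plug_3: Another such plug.
- screwdriver: Screwdriver, 24 x 150 x 23 mm, lying in front; a bystander. Origin at the centre of its underside.
- hex_key: Hex key, 26 x 79 x 4 mm, lying in front; a bystander.
- valve_driver: Small electronics block, 20 x 37 x 20 mm; a bystander.
- tweezers: Tweezers, 15 x 114 x 7 mm; a bystander.
- power_adapter_b: Plug-in power supply, 37 x 94 x 42 mm, lying at the far right; a bystander.
- fitting_b: Tube fitting, 18 x 33 x 15 mm; a bystander.

How it is judged:
By the outcome, as a careful person would: the job done as asked, in the order asked, and still so for the second after the job is handed in, with the robot touching nothing.
It also fails if it takes over 38 s, if anything falls off the work surface, if the arm or the gripper's body presses on something with over 40 N, if the wrist force passes 120 N, or if a joint passes its speed limit or range.

ROBOT

A 6-joint arm with a two-finger parallel gripper is mounted at the origin on a cart in front of the work surface, level with it; the furniture and walls round the work are solid. World frame = base frame: x ahead of the robot, y to its left, z up, the work surface at z = 0. Lengths are in m, angles in rad, forces in N, time in s.
With the tool pointing down it reaches from about 0.425 to 0.95 m from the base axis. Payload 3.5 kg.
Tool frame: the origin (TCP) lies between the finger pads; the fingertips stand 22 mm ahead of it and the grasp point (between the pads) lies 3 mm ahead of it; z points along the fingers, y is the line along which they close (so a half turn about z gives the same grasp; the last joint's range is limited). The gripper opens to 85 mm and grips with 20 to 120 N. Pads are 22 mm wide; open, the fingers measure 114 mm over their backs; the gripper's body (76 mm by 85 mm) begins 54 mm behind the grasp point. The pads swing forward as they close: fully open they stand 13 mm farther back than shut.
Start: joints at [-1.463, 0.286, 1.577, -0, 1.279, -0.15], TCP at [0.172, -0.653, 0.253] pointing down, gripper open.
Joint ranges: [-2.77, 2.77], [-0.9, 2.22], [0.21, 2.48], [-1.53, 4.67], [0.24, 2.81], [-2.84, 2.84]. Speed limits (rad/s): [2.79, 2.79, 3.14, 3.14, 3.14, 3.14].

INTERFACE

Orientations are given as a 3x3 rotation matrix whose columns are the frame's x, y, z axes.
In Python, from bench import arm, viewer gives the robot as it stands. The module is installed in compiled form; this text tells all that it offers.
- The arm moves only by the shell command python3 -m crank 'ROWS' [OPENING] [FORCE]. ROWS is JSON, a list of rows, each a list of 4 numbers: the shift along the tool's x, y, z in mm, then the turn about the tool's z in rad. A call has 1 to 8 rows; each row shifts and turns the commanded pose from where the row before left it, along the tool's axes as they then stand; what a row does not reach is not made up. A row lasts 1/12 s, in which the tool goes at most 41.7 mm and 7.16 degrees, less where a joint would pass 70% of its speed; a pose out of reach is approached as far as the arm can. A call is refused whole if a number of a shift passes 41.7 or a number of a turn 0.125, either way. A call with a gripper value outside its range is refused whole. OPENING is the finger opening in mm, from 0 to 85.4, set as the call begins (- or left out, the last holds). The fingers move at their own pace and stop on an object; FORCE is the grip in N (left out, the last holds). Time passes only in rows, so rows that do not move let the fingers close. It gives the time, the measured TCP pose, the force, the opening and the grip force at its end, in the units of the state.
- arm.state(): the state, without advancing time (a new reading comes with each control period).
- viewer.capture(name): name is "scene" or "top" or "wrist"; returns a dict with "image" (420x560x3 uint8, red, green, blue), "z_map" (420x560 float32, m along the optical axis (not along the pixel's ray), 0 where there is no reading), "intrinsics" (3x3 intrinsics, pixels), "rvec" (rotation vector, rad) and "tvec" (3), from world to camera coordinates, as OpenCV has them. Camera axes: x right, y down, z forward; pixel columns grow to the right and rows downward; lengths in m; the calibration is good to about 2 mm. A picture is of the moment at which its call begins.
- arm.job_done(): hands the job in; it is judged then, once.
The state is a dict: "clock": time; "q": joint angles; "qd": joint speeds; "effort": joint torques, N m; "tcp_pos": TCP position; "ee_rot": TCP orientation; "ft_force": force on the tool from outside, world axes, zero at the start; "wrist_torque": the same for the moment, N m; "finger_gap": finger opening in m; "gripper_force": force on a finger pad.
Only numpy, scipy, OpenCV 4.12 (cv2) and the standard library are available. Lean on these libraries where they do the work, as an engineer would, in place of code of your own. Each camera call takes 0.05 s, during which the arm holds its last target. There are 200 camera calls.

## Working session

There is one attempt and no reset: what is moved stays moved. The work goes in short steps, Python scripts to look and compute and a shell command to move; the robot and the scene stay as the last step left them, time stands still between calls to the robot, and variables do not carry over. Pictures are saved under pics/ and viewed, at most 10 in all, crops included, and the job is handed in when it is done.

```bash
mkdir -p pics; cat > h.py <<'E'
import numpy as np, cv2
from bench import arm, viewer
def cap(n):
    c=viewer.capture(n); R,_=cv2.Rodrigues(np.array(c["rvec"],float)); t=np.array(c["tvec"],float).ravel(); K=np.array(c["intrinsics"],float)
    z=c["z_map"]; v,u=np.mgrid[:z.shape[0],:z.shape[1]]
    P=np.stack([(u-K[0,2])/K[0,0]*z,(v-K[1,2])/K[1,1]*z,z],-1)
    W=(P-t)@R; W[z==0]=np.nan
    return c,W,R,t,K
E
python3 - <<'E'
from h import *
ims=[]
for n in("scene","top"):
    c,W,R,t,K=cap(n); cv2.imwrite(f"pics/{n}0.png",c["image"][:,:,::-1]); np.save(n+"W.npy",W); print(n,-R.T@t)
s=arm.state(); print(s["clock"],s["tcp_pos"],s["ee_rot"],s["ft_force"],s["finger_gap"])
E
```

```text
scene [-0.30734242  0.17755424  1.08290247]
top [ 0.3081373  -0.20143849  1.26776635]
0.1 [ 0.17206478 -0.65211596  0.25201973] [[ 9.66949271e-01  2.54968705e-01 -2.59601628e-04]
 [ 2.54968643e-01 -9.66946782e-01  2.21610249e-03]
 [ 3.14015821e-04 -2.20904896e-03 -9.99997511e-01]] [-0.44720864  0.17437644 -0.37688222] 0.08559603816632004
```

View pics/top0.png

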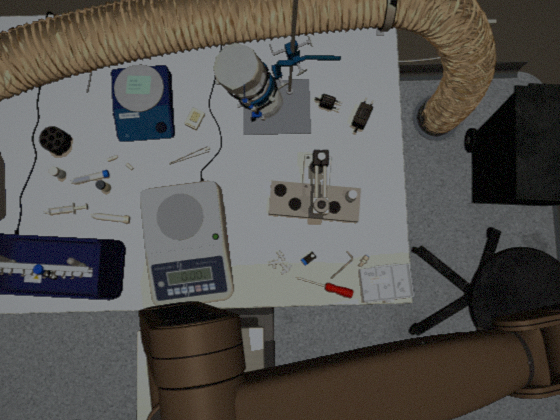

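View pics/scene0.png

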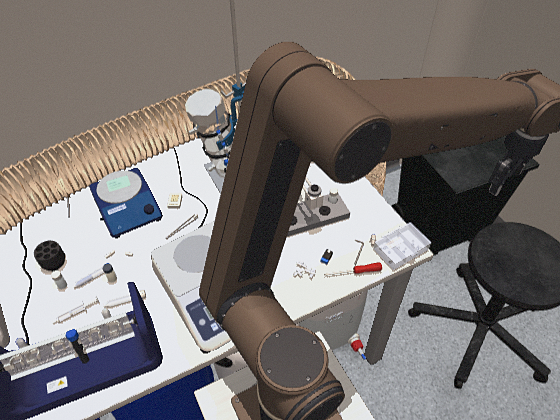

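```bash
python3 - <<'E'
from h import *
im=cv2.imread("pics/top0.png"); W=np.load("topW.npy")
cv2.imwrite("pics/crop0.png",cv2.resize(im[135:235,255:375],None,fx=6,fy=6,interpolation=cv2.INTER_CUBIC))
Z=W[...,2]
sub=np.zeros(Z.shape,bool); sub[140:230,260:370]=1
m=sub&(Z>0.015)&(Z<0.030)
pts=W[m][:,:2].astype(np.float32); r=cv2.minAreaRect(pts); print("block",r,cv2.boxPoints(r))
for v in range(146,224,4): print(v,' '.join('%4d'%(1000*z) for z in Z[v,264:368:4]))
for p in [(320,157),(320,205),(351,196),(281,190),(296,203),(340,207)]: print(p,W[p[1],p[0]])
E
```

```text
block ((0.50511234998703, -0.30305951833724976), (0.23002968728542328, 0.16399265825748444), 83.37165832519531) [[ 0.4103881  -0.40784088]
 [ 0.5732846  -0.4267703 ]
 [ 0.5998366  -0.19827816]
 [ 0.43694007 -0.17934874]]
146    0   -2   -2   -1    0    0   -1   -1    1    0    2    2    0    2   -2    0    0   -1   -1    1    0    3   -2   -3   -2    0
150    2    3    4    0    0   -3   -1    2   -1    0    2    2    0  128  129  125  125    0   -1    0    2   -2    2    0   -2    1
154   -2    3    4   -5    0    2   -1    0   -2    0    0    1  106  125  137  138  124   -2   -1   -3    2   -5   -4    0    0    0
158    3    0   -2   -1   -2    2    0    0    0    0   17   13  109  127  138  138  126    0    1    0    5   -1    0   -3    2    2
162    1   -1    1   -1    1    4    1   -2   -4    1   10   11  110  131  126  131  120   -1    0   -4   -1    3   -1    0    0    4
166    1    0    2   -2   -1    0    2   -3    0    0   16   14  104  119  106  116   10    0    0    0    0    1    4   -1   -4   -2
170    0    0    0    0   -2    0   -2    0    1    5   15   14   21  113   15  117   19    0    0    0    0   -1   -2   -2    2   -1
174    0    4    0    4   -5    0   -2    2   -1   -1   16   15   13  116   13  118    8    2   -3   -3    0    2   -2    0   -5    0Traceback (most recent call last):
  File "<stdin>", line 8, in <module>
  File "<stdin>", line 8, in <genexpr>
ValueError: cannot convert float NaN to integer
```

View pics/crop0.png

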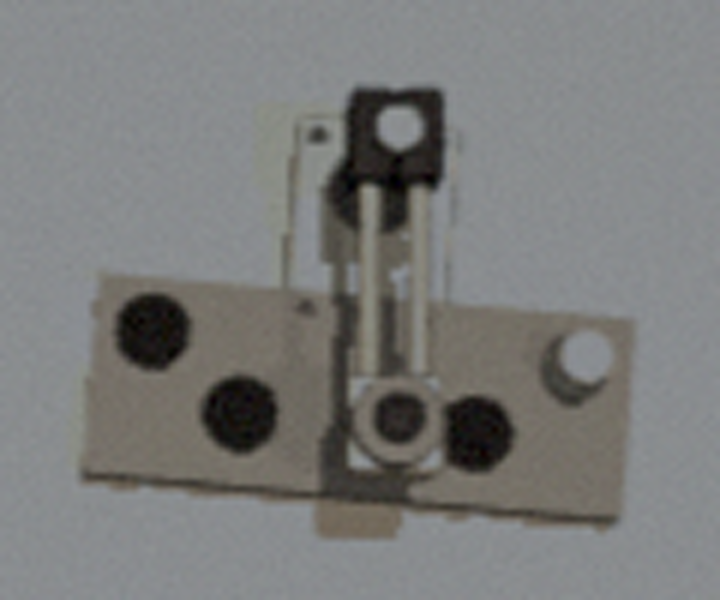

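```bash
cat >> h.py <<'E'
def ray(u,v,z,R,t,K):
    d=R.T@np.linalg.inv(K)@np.array([u,v,1.]); o=-R.T@t; return o+d*(z-o[2])/d[2]
E
python3 - <<'E'
from h import *
c,W,R,t,K=cap("top")
f=lambda x,y:(255+(x+.5)/6-.5,135+(y+.5)/6-.5)
im=c["image"].astype(float)
def med(lo,hi,box):
    u0,v0,u1,v1=box; s=W[v0:v1,u0:u1].reshape(-1,3); s=s[(s[:,2]>lo)&(s[:,2]<hi)]; return s.mean(0),len(s)
pil=ray(*f(400,127),.138,R,t,K)
but=ray(*f(400,417),.150,R,t,K)
vial=ray(*f(586,357),.062,R,t,K)
plugs=[ray(*f(*p),.035,R,t,K) for p in((152,330),(240,413),(478,433))]
print("px",pil,but,vial,*plugs,sep="\n")
print("depth pillar",med(.133,.145,(314,150,330,164)),"vial",med(.055,.07,(345,185,362,205)),"but",med(.145,.16,(312,196,332,214)))
s=W[140:180,310:335].reshape(-1,3);
# fit: stand pose from 4 well centres
ang=np.array([.90,-.90,-.45,.45]); M=-.115*np.c_[np.cos(ang),np.sin(ang)]
D=np.array([vial[:2]]+[p[:2] for p in plugs]);mc,dc=M.mean(0),D.mean(0)
U,_,Vt=np.linalg.svd((M-mc).T@(D-dc)); A=Vt.T@U.T; o=dc-A@mc
print("stand",o,np.arctan2(A[1,0],A[0,0]),np.linalg.det(A),"res mm",(D-(M@A.T+o))*1000)
th=np.arctan2(A[1,0],A[0,0])
b=but[:2]-o; print("r",np.linalg.norm(b),"swing",np.arctan2(-b[1],-b[0])-th, "target", vial[:2]-o, np.linalg.norm(vial[:2]-o),np.arctan2(*-(vial[:2]-o)[::-1])-th)
print(arm.state()["q"])
E
```

```text
px
[ 0.55744886 -0.30990252  0.138     ]
[ 0.44199363 -0.30464212  0.15      ]
[ 0.47546775 -0.39041146  0.062     ]
[ 0.49553475 -0.21182869  0.035     ]
[ 0.45922117 -0.24795336  0.035     ]
[ 0.44812883 -0.34781866  0.035     ]
depth pillar (array([ 0.55614074, -0.3088897 ,  0.13952465]), 48) vial (array([ 0.47542008, -0.38983705,  0.06143976]), 71) but (array([ 0.44166486, -0.30432394,  0.14971049]), 57)
stand [ 0.55656665 -0.30920801] -0.11111932252866628 1.0000000000000004 res mm [[-0.06529636  0.39653262]
 [ 0.02304247 -0.07474133]
 [ 0.02042521  0.05921883]
 [ 0.02182869 -0.38101012]]
r 0.11466396076789455 swing 0.0712889945128817 target [-0.0810989  -0.08120344] 0.11476510704803422 0.8971616356283064
[-1.46304015e+00  2.87036557e-01  1.57784778e+00 -6.83590339e-06
  1.27858109e+00 -1.49969247e-01]
```

```bash
python3 -m crank '[[26.2,-18.6,0,0],[26.2,-18.6,0,0],[26.2,-18.6,0,0],[26.2,-18.6,0,0],[26.2,-18.6,0,0],[26.2,-18.6,0,0],[26.2,-18.6,0,0],[26.2,-18.6,0,0]]' 0 20
python3 -m crank '[[26.2,-18.6,0,0],[26.2,-18.6,0,0],[26.2,-18.6,0,0],[26.2,-18.6,0,0],[26.2,-18.6,0,0],[26.2,-18.6,0,0],[26.2,-18.6,0,0],[26.2,-18.6,0,0]]'
python3 -m crank '[[0,0,0,0.1],[0,0,0,0.1],[0,0,0,0.1],[0,0,0,0],[0,0,0,0],[0,0,0,0]]'
```

```text
clock: 0.82
tcp_pos: [0.3375, -0.4538, 0.253]
ee_rot: [[0.967, 0.255, -0.0], [0.255, -0.967, 0.001], [-0.0, -0.001, -1.0]]
ft_force: [0.4, -0.1, 1.0]
finger_gap: 0.0002
gripper_force: 0.0
clock: 1.48
tcp_pos: [0.5022, -0.2565, 0.2531]
ee_rot: [[0.967, 0.255, -0.0], [0.255, -0.967, 0.0], [-0.0, -0.0, -1.0]]
ft_force: [-0.5, -0.4, 0.2]
finger_gap: -0.0
gripper_force: 0.0
clock: 1.98
tcp_pos: [0.5014, -0.2581, 0.2531]
ee_rot: [[0.999, -0.04, -0.0], [-0.04, -0.999, 0.0], [-0.0, -0.0, -1.0]]
ft_force: [-0.6, -0.6, -0.3]
finger_gap: 0.0005
gripper_force: 0.0
```

```bash
python3 -m crank '[[0,0,30,0],[0,0,30,0],[0,0,30,0],[0,0,25,0],[0,0,16,0],[0,0,0,0],[0,0,0,0]]'
python3 -m crank '[[0,6,0,0],[0,6,0,0],[0,4,0,0],[0,0,0,0],[0,0,0,0]]'; python3 -c "
from h import *
for n in('top','scene'):
  c=cap(n)[0]; cv2.imwrite(f'pics/{n}1.png',cv2.resize(c['image'][120:240,240:380,::-1],None,fx=5,fy=5))"
```

```text
clock: 2.57
tcp_pos: [0.501, -0.2579, 0.1215]
ee_rot: [[0.999, -0.042, -0.002], [-0.042, -0.999, 0.001], [-0.002, -0.001, -1.0]]
ft_force: [0.6, -0.4, -0.3]
finger_gap: 0.0001
gripper_force: 0.0
clock: 2.98
tcp_pos: [0.5013, -0.2748, 0.1233]
ee_rot: [[0.999, -0.043, 0.001], [-0.043, -0.999, -0.001], [0.001, 0.001, -1.0]]
ft_force: [0.5, -0.2, -0.1]
finger_gap: -0.0003
gripper_force: 0.0
```

View pics/top1.png

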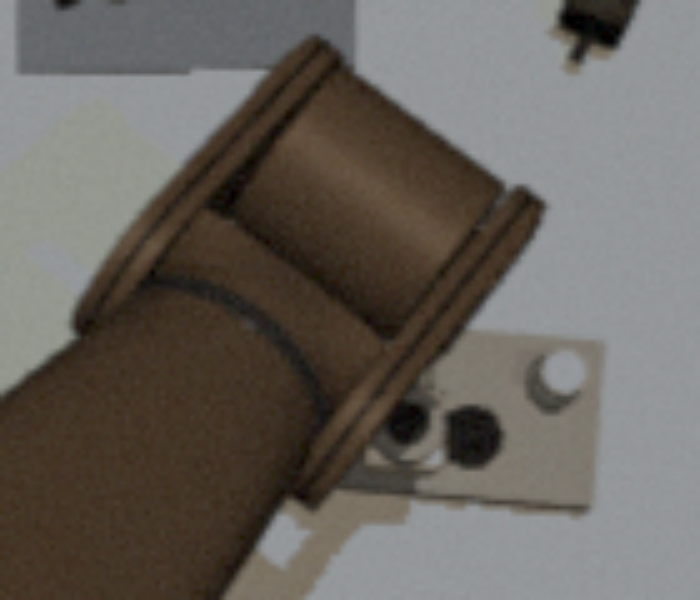

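```bash
python3 -m crank '[[0,2,0,0],[0,2,0,0],[0,2,0,0],[0,1,0,0],[0,0,0,0]]'
python3 -m crank '[[-1.1,2.3,0,-0.04],[-1.1,2.3,0,-0.04],[-1.1,2.3,0,-0.04],[-1.1,2.3,0,-0.04],[-1.1,2.3,0,-0.04],[-1.1,2.3,0,-0.04]]'; python3 - <<'E'
from h import *
c,W,R,t,K=cap('top'); cv2.imwrite('pics/top2.png',cv2.resize(c['image'][120:240,240:380,::-1],None,fx=5,fy=5))
c=cap('wrist')[0]; cv2.imwrite('pics/wrist2.png',c['image'][:,:,::-1])
P=W[180:225,300:370].reshape(-1,3); P=P[(P[:,2]>.144)&(P[:,2]<.156)]; print(P.mean(0),P.std(0),len(P))
E
```

```text
clock: 3.5
tcp_pos: [0.5005, -0.2809, 0.1223]
ee_rot: [[0.999, -0.042, -0.0], [-0.042, -0.999, 0.001], [-0.0, -0.001, -1.0]]
ft_force: [1.3, 0.4, 0.8]
finger_gap: 0.0002
gripper_force: 0.5
clock: 4.0
tcp_pos: [0.495, -0.2946, 0.1223]
ee_rot: [[0.98, 0.198, 0.0], [0.198, -0.98, 0.001], [0.001, -0.001, -1.0]]
ft_force: [0.9, 2.3, 0.5]
finger_gap: 0.0001
gripper_force: 1.0
[ 0.44343387 -0.33230431  0.14965028] [0.0053783  0.00494576 0.00247548] 54
```

View pics/top2.png

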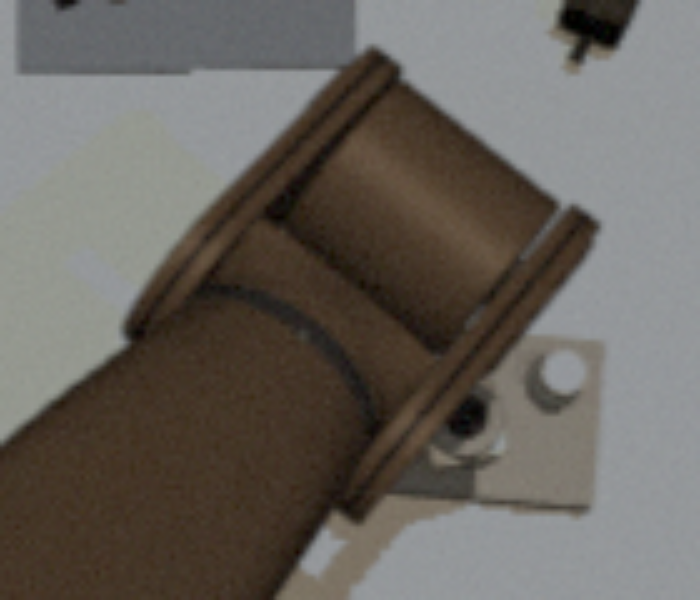

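View pics/wrist2.png

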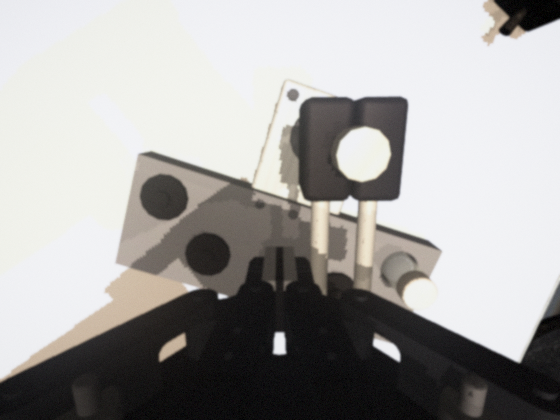

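```bash
python3 -m crank '[[-1.1,2.3,0,-0.04],[-1.1,2.3,0,-0.04],[-1.1,2.3,0,-0.04],[-1.1,2.3,0,-0.04],[-1.1,2.3,0,-0.04],[-1.1,2.3,0,-0.04]]'
python3 -m crank '[[-1.1,2.3,0,-0.04],[-1.1,2.3,0,-0.04],[-1.1,2.3,0,-0.04],[-1.1,2.3,0,-0.04],[-0.5,1.1,0,-0.02],[0,0,0,0]]'; cat > m.py <<'E'
from h import *
c,W,R,t,K=cap('top'); cv2.imwrite('pics/top3.png',cv2.resize(c['image'][120:240,240:380,::-1],None,fx=5,fy=5))
o=np.array([.5566,-.3092])
P=W[170:225,300:375].reshape(-1,3); P=P[(P[:,2]>.1445)&(P[:,2]<.156)&(np.hypot(*(P[:,:2]-o).T)<.135)]; b=P.mean(0); print(b,P.std(0),len(P),'th+s',np.arctan2(o[1]-b[1],o[0]-b[0]),np.hypot(*(b[:2]-o)))
c,W,R,t,K=cap('wrist'); cv2.imwrite('pics/wrist3.png',c['image'][:,:,::-1])
Q=W.reshape(-1,3); r=np.hypot(*(Q[:,:2]-o).T)
Q=Q[(Q[:,2]>.106)&(Q[:,2]<.122)&(r>.025)&(r<.09)]
T=np.array(arm.state()['tcp_pos']); ang=np.arctan2(o[1]-Q[:,1],o[0]-Q[:,0])
g=arm.state()['ee_rot'];yaw=np.arctan2(g[1][0],g[0][0]); print('yaw',yaw)
e=np.array([-np.cos(yaw),-np.sin(yaw)]);n=np.array([np.sin(yaw),-np.cos(yaw)])
L=np.c_[(Q[:,:2]-o)@e,(Q[:,:2]-o)@n]*1000
print('tool',(T[:2]-o)@e,(T[:2]-o)@n); h=np.histogram2d(L[:,0],L[:,1],bins=[np.arange(25,91,8),np.arange(-24,25,3)])[0].astype(int); print(h)
E
python3 m.py
```

```text
clock: 4.6
tcp_pos: [0.4926, -0.3096, 0.1222]
ee_rot: [[0.905, 0.425, -0.0], [0.425, -0.905, 0.001], [0.0, -0.001, -1.0]]
ft_force: [2.7, 2.3, 0.4]
finger_gap: -0.0
gripper_force: 0.9
clock: 5.1
tcp_pos: [0.4932, -0.3215, 0.1221]
ee_rot: [[0.815, 0.579, -0.0], [0.579, -0.815, 0.0], [-0.0, -0.001, -1.0]]
ft_force: [0.7, 1.4, -0.5]
finger_gap: 0.0004
gripper_force: 0.5
[ 0.45990124 -0.37780922  0.14940017] [0.00382553 0.00420965 0.00259842] 29 th+s 0.6170833645798753 0.11856591138949349
yaw 0.6167658451548537
tool 0.05881585204267098 -0.026671928892703055
[[  0   0   0  29 143 125  46   0   0   0 101 148 103   4   0   0]
 [  0   0   0  27 137 125  47   0   0   0 100 134 102   7   0   0]
 [106  59   0  18 132 117  43   0   0   0  91 135  94   4   0   0]
 [  0  26 107  97 117 109  45   0   0   0  86 122  97   2   0   0]
 [  0   0   0   0  32  88  45   0   0   0  69  96  80   7   0   0]
 [  0   0   0   0   0   2  11   0   0   0   1   0   1   0   0   0]
 [  0   0   0   0   0   0   0   0   0   0   0   0   0   0   0   0]
 [  0   0   0   0   0   0   0   0   0   0   0   0   0   0   0   0]]
```

```bash
python3 -m crank '[[-1.1,2.3,0,-0.04],[-1.1,2.3,0,-0.04],[-0.8,1.7,0,-0.03],[-0.5,1.1,0,-0.02],[-0.3,0.6,0,-0.01],[0,0,0,0],[0,0,0,0]]'; cat > m2.py <<'E'
from h import *
o=np.array([.5566,-.3092])
c,W,R,t,K=cap('top'); cv2.imwrite('pics/top4.png',cv2.resize(c['image'][120:240,240:380,::-1],None,fx=5,fy=5))
c,W,R,t,K=cap('wrist'); cv2.imwrite('pics/wrist4.png',c['image'][:,:,::-1])
Q=W.reshape(-1,3)
g=np.array(arm.state()['ee_rot']);yaw=np.arctan2(g[1,0],g[0,0])
for a in range(3):
    e=np.array([-np.cos(yaw),-np.sin(yaw)]);n=np.array([np.sin(yaw),-np.cos(yaw)])
    L=np.c_[(Q[:,:2]-o)@e,(Q[:,:2]-o)@n]*1000; res=[]
    for c0 in(-10,10):
        m=(Q[:,2]>.108)&(Q[:,2]<.122)&(L[:,0]>24)&(L[:,0]<48)&(abs(L[:,1]-c0)<5.5)
        f=np.polyfit(L[m,0],L[m,1],1); res.append((m.sum(),f))
    s=np.mean([r[1][0] for r in res]); off=np.mean([np.polyval(r[1],0) for r in res]); yaw+=s
print('rod slope angle th+s',yaw,'centre offset at pivot mm',off,[r[0] for r in res])
m=(Q[:,2]>.055)&(Q[:,2]<.07)&(np.hypot(*(Q[:,:2]-[.4755,-.3904]).T)<.03); print('vial wrist',Q[m].mean(0) if m.any() else None,m.sum(), 'hub', Q[(Q[:,2]>.134)&(Q[:,2]<.142)&(np.hypot(*(Q[:,:2]-o).T)<.02)].mean(0))
E
python3 m2.py
```

```text
clock: 5.78
tcp_pos: [0.4952, -0.3301, 0.1221]
ee_rot: [[0.727, 0.687, -0.0], [0.687, -0.727, 0.0], [-0.0, -0.0, -1.0]]
ft_force: [-0.1, 1.4, -0.8]
finger_gap: -0.0
gripper_force: 0.6
rod slope angle th+s 0.7587275603754441 centre offset at pivot mm 0.5999937320074729 [np.int64(1003), np.int64(1041)]
vial wrist None 0 hub [ 0.55610541 -0.31047736  0.13898581]
```

View pics/wrist4.png

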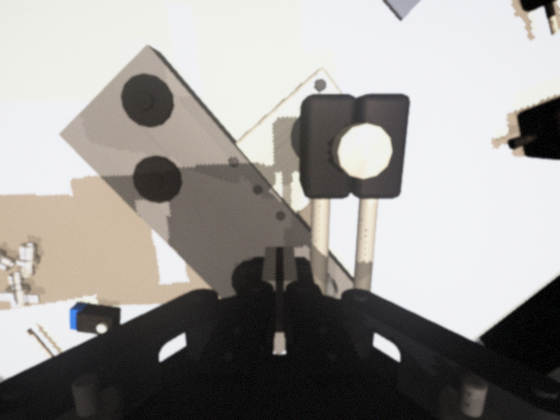

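View pics/top4.png

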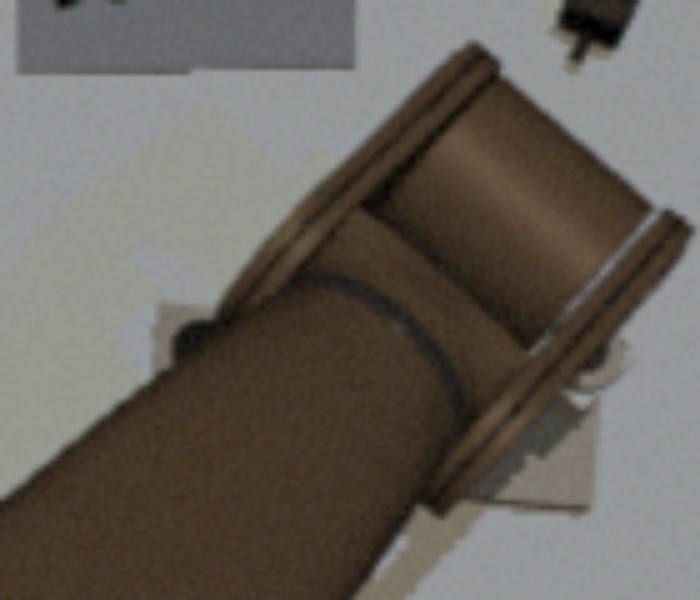

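```bash
python3 -m crank '[[-0.4,0.8,0,-0.013],[-0.3,0.7,0,-0.012],[0,0,0,0],[0,-5,0,0],[0,-9,0,0],[0,-4,-20,0],[0,0,-40,0],[0,0,-40,0]]'
python3 -m crank '[[20,-20,-20,0],[25,-25,0,0],[25,-25,0,0],[25,-25,0,0],[25,-25,0,0],[20,-20,0,0],[0,0,0,0],[0,0,0,0]]'
cat > m3.py <<'E'
from h import *
c,W,R,t,K=cap('top'); cv2.imwrite('pics/top5.png',cv2.resize(c['image'][140:230,270:375,::-1],None,fx=6,fy=6,interpolation=cv2.INTER_CUBIC))
o=np.array([.5566,-.3092]); Q=W.reshape(-1,3); r=np.hypot(*(Q[:,:2]-o).T)
m=(Q[:,2]>.1445)&(Q[:,2]<.156)&(r<.135)&(r>.09)&(Q[:,0]<.55); b=Q[m].mean(0); print('button',b,m.sum(),np.arctan2(o[1]-b[1],o[0]-b[0]),np.hypot(*(b[:2]-o)))
m=(Q[:,2]>.12)&(Q[:,2]<.145)&(r<.150)&(r>.08)&(Q[:,0]<.55); b=Q[m].mean(0); print('housing',b,m.sum(),np.arctan2(o[1]-b[1],o[0]-b[0]))
m=(Q[:,2]>.106)&(Q[:,2]<.122)&(r<.095)&(r>.025)&(Q[:,0]<.55);p=Q[m][:,:2]
vx,vy,x0,y0=cv2.fitLine(p.astype(np.float32),cv2.DIST_L2,0,.01,.01).ravel(); print('rods',m.sum(),np.arctan(vy/vx)); b=p.mean(0); print(np.arctan2(o[1]-b[1],o[0]-b[0]))
E
python3 m3.py
```

```text
clock: 6.55
tcp_pos: [0.4816, -0.3177, 0.2215]
ee_rot: [[0.709, 0.705, -0.003], [0.705, -0.709, 0.003], [-0.0, -0.004, -1.0]]
ft_force: [0.8, -0.8, 0.4]
finger_gap: 0.0001
gripper_force: 0.0
clock: 7.22
tcp_pos: [0.4834, -0.1199, 0.2427]
ee_rot: [[0.707, 0.707, 0.001], [0.707, -0.707, -0.001], [0.0, 0.002, -1.0]]
ft_force: [0.2, 0.0, -0.8]
finger_gap: 0.0003
gripper_force: 0.0
button [ 0.47582622 -0.3900726   0.14865267] 64 0.7860095118753064 0.1143012679583075
housing [ 0.47379422 -0.38719803  0.13574443] 202 0.7555088106220728
rods 203 0.7905587
0.78068966405876
```

View pics/top5.png

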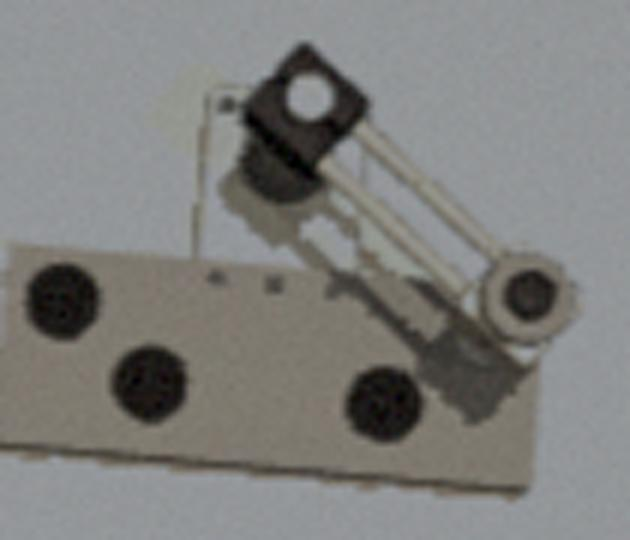

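```bash
python3 -m crank '[[-24.5,23.2,0,0],[-24.5,23.2,0,0],[-24.5,23.2,0,0],[-24.5,23.2,0,0],[-24.5,23.2,0,0],[-24.5,23.2,0,0],[-24.5,23.2,0,0],[-24.5,23.2,0,0]]'
python3 -m crank '[[0,0,20,0],[0,0,20,0],[0,0,15,0],[0,0,8,0],[0,0,0,0],[0,0,0,0],[0,0,0,0]]'
```

```text
clock: 7.93
tcp_pos: [0.4743, -0.3944, 0.2422]
ee_rot: [[0.711, 0.703, 0.0], [0.703, -0.711, -0.001], [-0.0, 0.0, -1.0]]
ft_force: [0.7, 0.6, -0.5]
finger_gap: 0.0
gripper_force: 0.0
clock: 8.52
tcp_pos: [0.4759, -0.3918, 0.1807]
ee_rot: [[0.709, 0.705, 0.001], [0.705, -0.709, -0.002], [-0.0, 0.002, -1.0]]
ft_force: [0.6, 0.0, 0.1]
finger_gap: -0.0
gripper_force: 0.0
```

```bash
python3 -m crank '[[1,-1.5,0,0],[0,0,3,0],[0,0,3,0],[0,0,2,0],[0,0,0,0],[0,0,0,0]]'
python3 -m crank '[[0,0,1,0],[0,0,1,0],[0,0,1,0],[0,0,0,0],[0,0,0,0]]'
python3 -m crank '[[0,0,1,0],[0,0,1,0],[0,0,0,0],[0,0,0,0]]'
```

```text
clock: 9.02
tcp_pos: [0.4754, -0.389, 0.1715]
ee_rot: [[0.709, 0.705, 0.0], [0.705, -0.709, 0.0], [0.0, -0.0, -1.0]]
ft_force: [-0.6, 0.7, 1.0]
finger_gap: 0.0001
gripper_force: 0.7
clock: 9.43
tcp_pos: [0.4754, -0.3891, 0.1686]
ee_rot: [[0.709, 0.705, 0.0], [0.705, -0.709, 0.0], [0.0, 0.0, -1.0]]
ft_force: [0.8, 1.5, 3.0]
finger_gap: -0.0001
gripper_force: 1.5
clock: 9.77
tcp_pos: [0.4757, -0.3893, 0.167]
ee_rot: [[0.709, 0.705, 0.001], [0.705, -0.709, -0.001], [0.0, 0.002, -1.0]]
ft_force: [1.0, 1.2, 5.6]
finger_gap: 0.0002
gripper_force: 2.5
```

```bash
python3 -m crank '[[0,0,0.6,0],[0,0,0.4,0],[0,0,0,0],[0,0,0,0]]'
```

```text
clock: 10.1
tcp_pos: [0.476, -0.3897, 0.167]
ee_rot: [[0.709, 0.705, 0.002], [0.705, -0.709, -0.002], [0.0, 0.003, -1.0]]
ft_force: [0.2, 1.8, 7.6]
finger_gap: -0.0002
gripper_force: 3.8
```

```bash
python3 -m crank '[[0,0,1,0],[0,0,0,0],[0,0,0,0],[0,0,0,0]]'
python3 -m crank '[[0,0,-3,0],[0,0,-3,0],[0,0,-3,0],[0,0,-10,0],[0,0,-30,0],[0,0,-30,0],[0,0,0,0]]'
python3 -m crank '[[24.5,-23.2,0,0],[24.5,-23.2,0,0],[24.5,-23.2,0,0],[24.5,-23.2,0,0],[24.5,-23.2,0,0],[24.5,-23.2,0,0],[24.5,-23.2,0,0],[0,0,0,0]]'
python3 -m crank '[[0,0,0,0],[0,0,0,0],[0,0,0,0]]'; python3 m3.py
```

```text
clock: 10.43
tcp_pos: [0.4764, -0.3901, 0.1669]
ee_rot: [[0.709, 0.705, 0.003], [0.705, -0.709, -0.003], [0.0, 0.005, -1.0]]
ft_force: [0.3, 0.2, 9.5]
finger_gap: 0.0
gripper_force: 4.8
clock: 11.02
tcp_pos: [0.4768, -0.3913, 0.2504]
ee_rot: [[0.709, 0.705, 0.006], [0.705, -0.709, -0.008], [-0.001, 0.01, -1.0]]
ft_force: [0.1, -0.5, 1.5]
finger_gap: 0.0002
gripper_force: 0.0
clock: 11.68
tcp_pos: [0.4813, -0.1482, 0.2424]
ee_rot: [[0.706, 0.709, -0.002], [0.709, -0.706, 0.003], [0.0, -0.004, -1.0]]
ft_force: [0.1, -0.1, -0.2]
finger_gap: -0.0002
gripper_force: 0.0
clock: 11.93
tcp_pos: [0.4822, -0.154, 0.2432]
ee_rot: [[0.71, 0.704, -0.001], [0.704, -0.71, -0.0], [-0.001, -0.0, -1.0]]
ft_force: [0.8, -0.5, -0.2]
finger_gap: -0.0003
gripper_force: 0.0
button [ 0.47543521 -0.39012873  0.14911358] 59 0.7839418391079238 0.11461755217353263
housing [ 0.47409536 -0.38770412  0.1357263 ] 208 0.7605566410801834
rods 203 0.80082643
0.7849939351470869
```

View pics/top5.png

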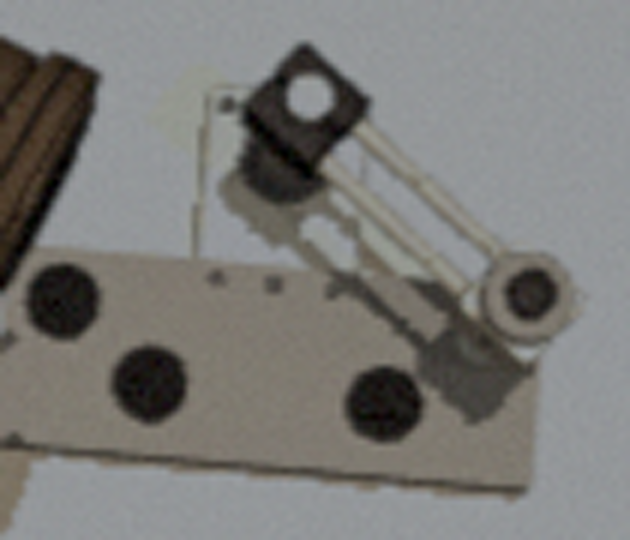

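The head is still at crop pixel (530,294), over the vial. The button is back up and the robot is clear.

```bash
python3 -c "
from bench import arm
print(arm.job_done())"
```

```text
the job is handed in; nothing more can be done
None
```

The reading head stands over the vial, within about 0.5 mm of its cap's centre by the camera; the button was pressed to its stop (about 9.5 N), came back up, the robot moved clear, and the job is handed in.

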